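# Find the socket for the frame nut and run it up tight

## Robot

A 7-joint arm with a two-finger parallel gripper is mounted at the origin on the work surface. World frame = base frame: x ahead of the robot, y to its left, z up, the work surface at z = 0. Lengths are in m, angles in degrees, forces in N, time in s.
With the tool pointing down it reaches from about 0.375 to 0.925 m from the base axis. Payload 3.1 kg.
Tool frame: the origin (TCP) lies on the mounting face of the last link; the fingertips stand 173 mm ahead of it and the grasp point (between the pads) lies 155 mm ahead of it (bot.nose_length is the distance from the TCP to the fingertips, in m); z points along the fingers, x is the direction in which the jaws open and shut, and the axes are right-handed (so a half turn about z gives the same grasp; the last joint's range is limited). The gripper opens to 85 mm and grips with 20 to 120 N. Pads are 22 mm wide; open, the fingers measure 114 mm over their backs; the gripper's body (76 mm by 85 mm) begins 54 mm behind the grasp point. The pads swing forward as they close: fully open they stand 13 mm farther back than shut.
Start: joints at [66.818, 21.939, 2.515, 91.553, -1.026, 66.532, -2.859], TCP at [0.196, -0.62, 0.405] pointing down, gripper open.
Joint ranges: [-149.38, 149.38], [-23.57, 123.04], [-84.95, 90], [0, 143.3], [-89.99, 269.99], [3.08, 112.72], [-163.45, 163.45]. Speed limits (degrees/s): [159.86, 159.86, 180, 180, 180, 180, 180].

## Interface

Orientations are given as a 3x3 rotation matrix whose columns are the frame's x, y, z axes.
In Python, from workcell import bot, cams gives the robot as it stands.
- The arm moves only by the tool drive_tool, never from a script. Its argument "deltas" is a list of rows, each a list of 5 numbers: the opening, from 0 (shut) to 1 (fully open), then the shift along the world's x, y, z in mm, then the turn about the world's z in degrees. In form: [[fingers, tx, ty, tz, spin], ...]. A call has exactly 10 rows; each row is the pose to reach, as a shift and turn from the pose measured when the call began; what a row does not reach only later rows make up. A row lasts 1/12 s, in which the tool goes at most 41.7 mm and 7.16 degrees, less where a joint would pass 70% of its speed; a pose out of reach is approached as far as the arm can. A call with a gripper value outside its range is refused whole. The fingers move at their own pace and stop on an object; "grip_force" is the grip in N (left out, the last holds). Time passes only in rows, so rows that repeat a pose let the fingers close, or fill a call up. It gives the time, the measured TCP pose, the force and the opening at its end, in the units of the state.
- bot.get_obs(): the state, without advancing time (a new reading comes with each control period).
- cams.grab_frame(name): name is "side" or "top"; returns the picture (480x640x3 uint8, red, green, blue); there is no depth.
- cams.calibration(name): a dict with "K" (3x3 intrinsics, pixels), "R" (3x3) and "t" (3): a world point X has camera coordinates R X + t. Camera axes: x right, y down, z forward; pixel columns grow to the right and rows downward; lengths in m; the calibration is good to about 2 mm. A picture is of the moment at which its call begins. calibration takes no time and is no camera call.
- bot.job_done(): hands the job in, once; it reports no verdict.
The state is a dict: "clock": time; "qpos": joint angles; "joint_vel": joint speeds; "effort": joint torques, N m; "position": TCP position; "ee_rot": TCP orientation; "force": force on the tool from outside, world axes, zero at the start; "moment": the same for the moment, N m; "gripper_width": opening from 0.0 (shut) to 1.0 (fully open).
Only numpy, scipy, OpenCV 4.12 (cv2) and the standard library are available. Lean on these libraries where they do the work, as an engineer would, in place of code of your own. Each camera call takes 0.05 s, during which the arm holds its last target.

## Task

The nut on the half-lapped bench frame is still loose, and the three sockets standing on the rubber mat look alike from outside: try them on the nut one after another until you find the one that fits (too small stops on top of the nut, too big slips round it), and stand every one that does not fit back upright on the mat. With the right socket pushed fully down over the nut, turn it clockwise (seen from above) until the nut is tight, and finish while still gripping that socket, seated upright on the nut, with the other two standing on the mat. Leave the tin, the mallet and the offcut alone.

Things in the scene. Friction and masses are not known exactly. Their poses are not given: they have to be found in the camera images.
- frame: half-lapped T joint of a workbench underframe, fixed: dark timber leg along x (-160 to +240 mm), paler rail along +y (to 300 mm), both 90 mm wide, 60 mm high, flush on top. At the joint a bolt stands up, 16 mm across: on the timber a washer 56 mm across, 4 mm thick, on it the hex nut, and 8 mm of bolt above the nut. Origin: on the bolt's axis at bench level; z up.
- nut_top (a point): centre of the nut's top face, 79 mm above the bench. The steel hex nut is 24 mm across flats (27.7 mm across corners) and 15 mm high, top edge chamfered. The point turns with the nut: its x axis is square to one pair of flats, z up. A socket fully home stands on the washer, its lower end 15 mm below this point.
- nut (a joint): rotation of the nut in rad: 0 = tight (hard stop), negative = still loose; it grows as the nut is turned clockwise seen from above. It starts between -0.7 and -0.4. About 0.4 N m turns it; it does not spring back.
- socket_1: deep steel wrench socket, a cylinder 42 mm across, 70 mm long, 0.35 to 0.5 kg, standing opening down, a 19 mm square drive recess in its top. Origin: centre of its lower end, z up. All three are the same outside; the opening underneath is 19 mm (too small), 24 mm (fits, 1.5 mm play across flats) or 30 mm (too big, slips round the nut): which, only trying tells.
- socket_2: a socket, outside just like socket_1, same origin and axes, opening not known. All openings are 12-point and 30 mm deep. A point pattern repeats every 30 degrees: the fitting socket goes over the nut when its x axis is parallel to that of nut_top or turned from it by any multiple of 30 degrees, 6 degrees free either way. The recess's sides run along its x and y.
- socket_3: a socket, outside just like socket_1, same origin and axes, opening not known. The one too small stops on top of the nut, its lower end about level with nut_top; the one that fits and the one too big both go down to the washer, but only the one that fits turns the nut, after up to 0.25 rad of free play.
- mat: black rubber bench mat, 140 mm along x, 330 mm along y, 3 mm thick, fixed. Origin: centre of its underside on the bench. The three sockets stand in a row along its y axis, about 100 mm apart.
- tin: closed stain tin, 76 mm across, 85 mm high, standing; origin: centre of its underside. Bystander.
- mallet: wooden mallet lying on the bench, head 75 x 130 x 60 mm, handle along +y of its frame to 265 mm; origin: under the middle of the head. Bystander.
- offcut: dark timber offcut 60 x 130 x 28 mm lying on the bench; origin: centre of its underside. Bystander.
Not all that is in view belongs to the job. Leave any purple or yellow look-alike of the socket_2 alone. Leave any red look-alike of the socket_3 alone.

How it is judged:
By the outcome, as a careful person would: the job done as asked, in the order asked, and still so for the second after the job is handed in, while the arm keeps its last pose, push and grip.
It also fails if it takes over 72 s, if anything falls off the work surface, if the arm or the gripper's body presses on something with over 40 N, if the wrist force passes 120 N, or if a joint passes its speed limit or range.

## Working session

There is one attempt and no reset: what is moved stays moved. The work goes in short steps, Python scripts to look and compute and a tool call to move; the robot and the scene stay as the last step left them, time stands still between calls to the robot, and variables do not carry over. Pictures are saved under pics/ and viewed, and the job is handed in when it is done.

Besides the shell and the picture viewer there is one more tool, called after ">>>" by a JSON object that holds its "op" and its "data", one argument or row to a line. drive_tool: Moves the arm, as the interface text tells. Its arguments: {"type":"object","properties":{"deltas":{"type":"array","items":{"type":"array","items":{"type":"number"}}},"grip_force":{"type":"number"}},"required":["deltas"]}

```bash
ls; mkdir -p pics
python3 - <<'E'
from workcell import bot,cams
import cv2,json
for n in("side","top"):
    im=cams.grab_frame(n); cv2.imwrite(f"pics/{n}0.png",im[:,:,::-1])
    c=cams.calibration(n); print(n,c)
print(bot.get_obs(), bot.nose_length)
E
```

```text
pics
side {'K': array([[523.06186925,   0.        , 321.76876272],
       [  0.        , 523.06186925, 236.61972845],
       [  0.        ,   0.        ,   1.        ]]), 'R': array([[-0.83508229, -0.55012019, -0.00231393],
       [-0.33093304,  0.50570739, -0.79670783],
       [ 0.43945523, -0.66455084, -0.60436023]]), 't': array([0.4712144 , 0.24626753, 0.97932765])}
top {'K': array([[481.96464155,   0.        , 322.71744898],
       [  0.        , 481.96464155, 245.81932344],
       [  0.        ,   0.        ,   1.        ]]), 'R': array([[-0.02848438, -0.99959143, -0.0023709 ],
       [-0.98987841,  0.02853733, -0.13901923],
       [ 0.13903009, -0.00161298, -0.99028684]]), 't': array([-0.00458833,  0.59545895,  1.03446371])}
{'clock': 0.1, 'qpos': array([66.81759081, 21.99003812,  2.51120582, 91.64049121, -1.02646471,
       66.53394891, -2.85841271]), 'joint_vel': array([-0.18748901, -0.15605929,  0.11428538, -0.28110838, -0.02026522,
        0.02696227, -0.02364001]), 'effort': array([ 2.58162945e-03, -4.34727681e+01,  1.02905240e+00, -2.50454271e+01,
        1.08184901e-02,  5.46699681e-03, -3.87907050e-05]), 'position': array([ 0.19620318, -0.61921322,  0.4033776 ]), 'ee_rot': array([[ 3.02105329e-01, -9.53274166e-01, -8.57480589e-04],
       [-9.53271336e-01, -3.02106525e-01,  2.32532869e-03],
       [-2.47572624e-03,  1.14917479e-04, -9.99996929e-01]]), 'force': array([-0.90702027,  0.05041016,  0.13597469]), 'moment': array([ 0.01710697, -0.03453088,  0.07694188]), 'gripper_width': 1.0026260637975593} 0.1734
```

View pics/side0.png

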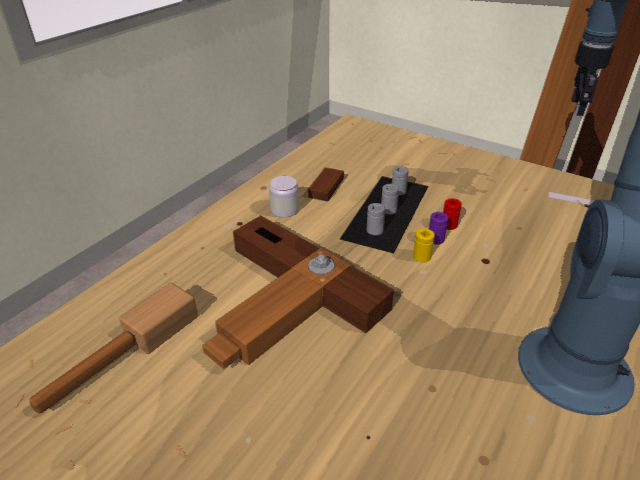

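View pics/top0.png

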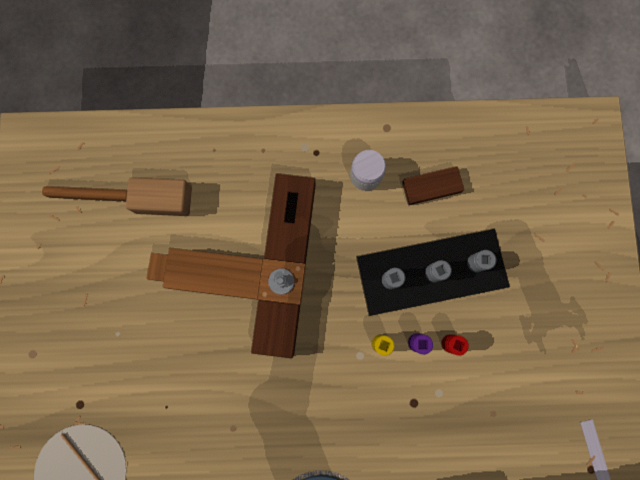

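The grey sockets on the mat are at top-view pixels (393,278), (438,270) and (484,260). The look-alikes to avoid are yellow (384,345), purple (421,343) and red (456,345). The nut is at (282,281). Next I'll check this in close crops.

Run:
```python
import cv2,numpy as np
t=cv2.imread("pics/top0.png"); s=cv2.imread("pics/side0.png")
a=cv2.resize(t[230:320,355:515],None,fx=5,fy=5,interpolation=cv2.INTER_CUBIC); cv2.imwrite("pics/c1.png",a)
b=cv2.resize(t[256:306,255:310],None,fx=10,fy=10,interpolation=cv2.INTER_CUBIC); 
c=cv2.resize(s[240:290,295:350],None,fx=10,fy=10,interpolation=cv2.INTER_CUBIC); cv2.imwrite("pics/c2.png",cv2.resize(np.hstack([b,c]),(800,364)))
d=cv2.resize(s[155:255,335:475],None,fx=5,fy=5,interpolation=cv2.INTER_CUBIC); cv2.imwrite("pics/c3.png",d)
```

```text
(no output)
```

View pics/c1.png

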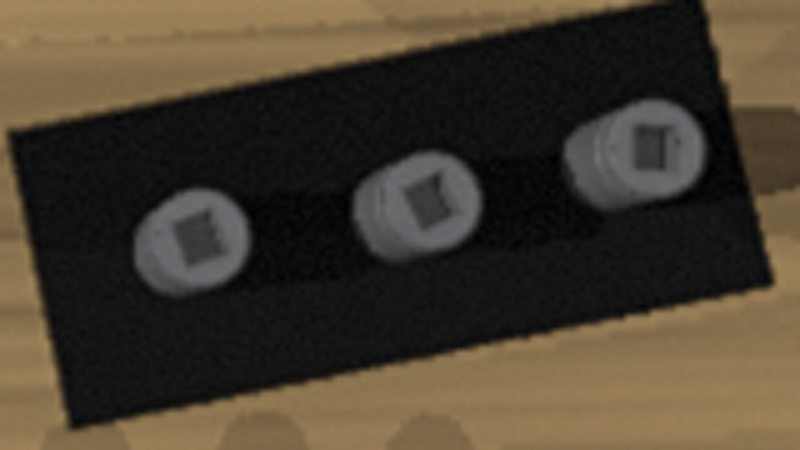

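View pics/c2.png

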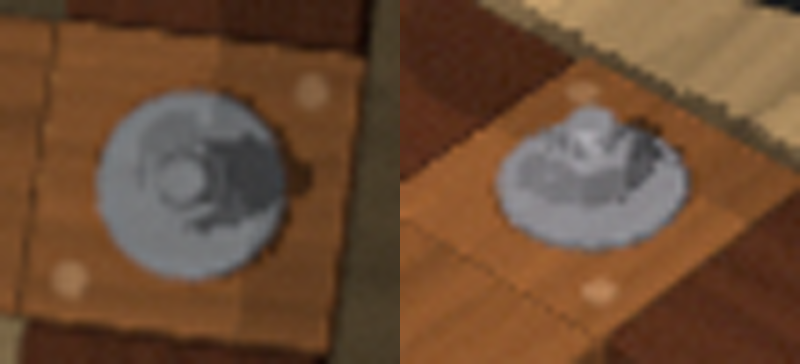

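View pics/c3.png

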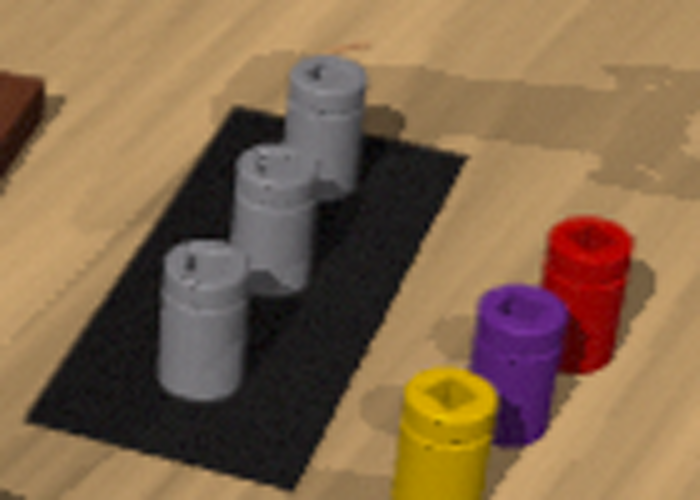

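```bash
cat > h.py <<'E'
import numpy as np,cv2
from workcell import bot,cams
def ray(n,u,v,z):
    c=cams.calibration(n);K,R,t=c["K"],c["R"],c["t"]
    o=-R.T@t; d=R.T@np.linalg.inv(K)@np.array([u,v,1.]); return o+d*(z-o[2])/d[2]
def proj(n,X):
    c=cams.calibration(n); p=c["K"]@(c["R"]@np.array(X)+c["t"]); return p[:2]/p[2]
def st():
    o=bot.get_obs(); R=o["ee_rot"]; print("t",round(o["clock"],2),"pos",np.round(o["position"]*1000,1),"yaw",round(np.degrees(np.arctan2(R[1,0],R[0,0])),2),"tilt",np.round(R[:2,2],4),"F",np.round(o["force"],1),"M",np.round(o["moment"],2),"w",round(o["gripper_width"],3),"q7",np.round(o["qpos"],1)); return o
E
python3 - <<'E'
from h import *
f=lambda p,s,o:((p[0]+.5)/s-.5+o[0],(p[1]+.5)/s-.5+o[1])
for nm,tp,sp in(("A",(202,238),(206,265)),("B",(432,201),(277,168)),("C",(655,149),(329,81))):
    u=f(tp,5,(355,230)); v=f(sp,5,(335,155))
    print(nm,ray("top",*u,.073)*1e3,ray("side",*v,.073)*1e3)
s=800/1100*10
print("washer",ray("top",*f((191,184),s,(255,256)),.064)*1e3, ray("side",*f((592-400,180),s,(295,240)),.064)*1e3)
print("bolt",ray("top",*f((182,178),s,(255,256)),.087)*1e3, ray("side",*f((592-400,118),s,(295,240)),.087)*1e3)
# leg, mat corners
for p in((357,256),(495,230),(508,286),(370,314)): print("mat",ray("top",*p,.003)*1e3)
for p in((276,175),(315,180),(252,355),(293,357)): print("leg",ray("top",*p,.06)*1e3)
E
```

```text
A [ 518.21266261 -174.74297057   73.        ] [ 519.45686367 -172.24138427   73.        ]
B [ 531.28681684 -274.37725287   73.        ] [ 531.80422514 -270.88032998   73.        ]
C [ 550.98793512 -371.87079111   73.        ] [ 549.41163184 -365.69516133   73.        ]
washer [517.98774989  71.17748296  64.        ] [519.29570138  71.12466372  64.        ]
bolt [518.20973887  71.7596009   87.        ] [519.63809456  70.47114707  87.        ]
mat [ 574.52220678 -100.06531502    3.        ]
mat [ 626.05205871 -422.67409929    3.        ]
mat [ 495.64108825 -442.19785703    3.        ]
mat [ 441.32985131 -124.44980163    3.        ]
leg [755.69738406  78.46018719  60.        ]
leg [741.61845747  -8.59450471  60.        ]
leg [362.40648984 135.42879084  60.        ]
leg [355.77939495  48.32046992  60.        ]
```

Run:
```python
import cv2,numpy as np
t=cv2.imread("pics/top0.png"); s=cv2.imread("pics/side0.png")
def z(im,x,y):
    g=cv2.cvtColor(im[y:y+20,x:x+20],cv2.COLOR_BGR2GRAY); g=cv2.resize(g,None,fx=20,fy=20,interpolation=cv2.INTER_CUBIC); return cv2.normalize(g,None,0,255,cv2.NORM_MINMAX)
cv2.imwrite("pics/c4.png",np.hstack([z(t,271,271),z(s,311,252)]))
```

```text
(no output)
```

View pics/c4.png

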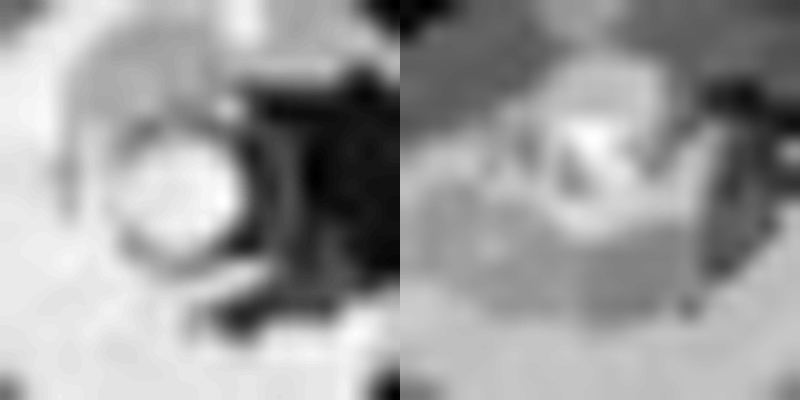

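Run:
```python
from h import *
for a in range(0,60,5):
    r=[]
    for k in range(6):
        th=np.radians(a+60*k)
        X=lambda z:[.519+.01386*np.cos(th),.0710+.01386*np.sin(th),z]
        p=proj("side",X(.064)); 
        r.append((round(float((p[0]-311+.5)*20-.5)),round(float((p[1]-252+.5)*20-.5))))
    r.sort(key=lambda x:-x[1]); print("corner",a,r[:4])
print(proj("side",[.519,.071,.064]),proj("side",[.519,.071,.087]))
t=cv2.imread("pics/top0.png")
```

```text
corner 0 [(204, 341), (320, 302), (96, 294), (327, 219)]
corner 5 [(215, 341), (101, 300), (326, 296), (99, 217)]
corner 10 [(227, 340), (107, 307), (331, 289), (94, 223)]
corner 15 [(238, 339), (114, 312), (335, 282), (90, 230)]
corner 20 [(249, 337), (122, 318), (338, 275), (86, 237)]
corner 25 [(260, 335), (131, 322), (340, 268), (84, 244)]
corner 30 [(270, 332), (140, 327), (341, 261), (83, 252)]
corner 35 [(150, 331), (280, 328), (83, 259), (341, 254)]
corner 40 [(160, 334), (289, 324), (83, 266), (340, 246)]
corner 45 [(171, 336), (298, 319), (85, 273), (338, 239)]
corner 50 [(181, 338), (306, 314), (88, 280), (335, 232)]
corner 55 [(193, 340), (314, 308), (91, 287), (332, 225)]
[321.11586538 264.33614974] [321.08253963 256.03070258]
```

Run:
```python
import cv2,numpy as np
t=cv2.imread("pics/top0.png")
def z(x,y):
    g=cv2.cvtColor(t[y:y+16,x:x+16],cv2.COLOR_BGR2GRAY); g=cv2.resize(g,None,fx=16,fy=16,interpolation=cv2.INTER_CUBIC); return cv2.normalize(g,None,0,255,cv2.NORM_MINMAX)
cv2.imwrite("pics/c5.png",np.hstack([z(387,270),z(433,262),z(477,252)]))
```

```text
(no output)
```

View pics/c5.png

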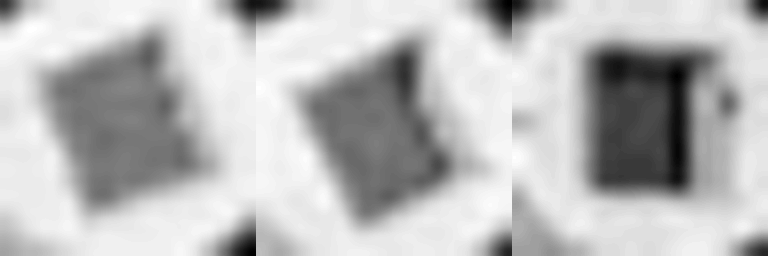

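>>> {"op": "drive_tool", "data": {
  "deltas": [
    [1,20,28,0,0],
    [1,45,62,-5,0],
    [1,68,94,-15,0],
    [1,92,126,-25,0],
    [1,115,159,-35,0],
    [1,138,191,-45,0],
    [1,161,223,-55,0],
    [1,184,255,-65,0],
    [1,207,287,-70,0],
    [1,230,318,-75,0]
  ],
  "grip_force": 20
}}

```text
clock: 0.93
position: [0.4265, -0.2991, 0.3274]
ee_rot: [[0.302, -0.953, -0.002], [-0.953, -0.302, 0.003], [-0.004, 0.001, -1.0]]
force: [0.3, -0.4, 0.3]
gripper_width: 1.0
```

>>> {"op": "drive_tool", "data": {
  "deltas": [
    [1,22,30,0,0],
    [1,44,60,0,0],
    [1,65,88,0,0],
    [1,84,115,0,0],
    [1,92,125.6,-20,0],
    [1,92,125.6,-50,0],
    [1,92,125.6,-85,0],
    [1,92,125.6,-115,0],
    [1,92,125.6,-129,0],
    [1,92,125.6,-129,0]
  ]
}}

```text
clock: 1.77
position: [0.5156, -0.1727, 0.1938]
ee_rot: [[0.302, -0.953, -0.012], [-0.953, -0.302, 0.006], [-0.009, 0.009, -1.0]]
force: [-0.3, 0.1, -0.4]
gripper_width: 1.003
```

Run:
```python
from h import *
st()
a=cams.grab_frame("side");b=cams.grab_frame("top")
cv2.imwrite("pics/g1.png",np.hstack([cv2.resize(a[100:260,300:500,::-1],(400,320)),cv2.resize(b[210:370,300:500,::-1],(400,320))]))
```

```text
t 1.77 pos [ 515.6 -172.7  193.8] yaw -72.4 tilt [-0.0118  0.0062] F [-0.3  0.1 -0.4] M [ 0.04  0.04 -0.01] w 1.003 q7 [ 25.6  28.  -13.3 113.1   9.3  40.7 -65.8]
```

View pics/g1.png

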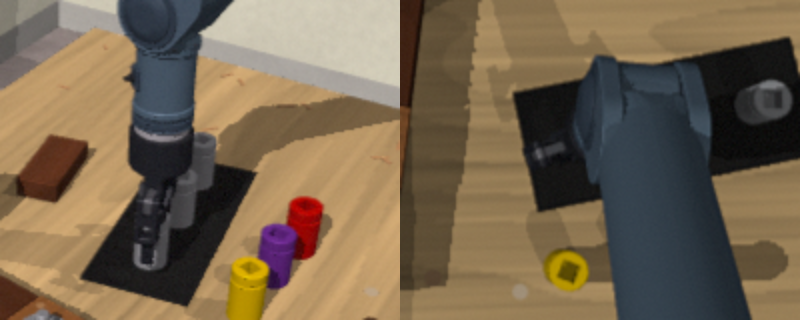

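>>> {"op": "drive_tool", "data": {
  "deltas": [
    [0.6,2.5,-0.5,4,0],
    [0.5,2.5,-0.5,4,0],
    [0.45,2.5,-0.5,4,0],
    [0.4,2.5,-0.5,4,0],
    [0.3,2.5,-0.5,4,0],
    [0.3,2.5,-0.5,4,0],
    [0.3,2.5,-0.5,4,0],
    [0.3,2.5,-0.5,4,0],
    [0.3,2.5,-0.5,4,0],
    [0.3,2.5,-0.5,4,0]
  ],
  "grip_force": 20
}}

```text
clock: 2.7
position: [0.5216, -0.1741, 0.2035]
ee_rot: [[0.302, -0.953, -0.001], [-0.953, -0.302, 0.003], [-0.003, 0.0, -1.0]]
force: [-0.5, 1.4, 6.4]
gripper_width: 0.486
```

Run:
```python
from h import *
st()
```

```text
t 2.7 pos [ 521.6 -174.1  203.5] yaw -72.42 tilt [-0.0012  0.0027] F [-0.5  1.4  6.4] M [-0.04  0.15 -0.05] w 0.486 q7 [ 25.7  27.4 -13.5 112.4   9.1  41.3 -65.7]
```

>>> {"op": "drive_tool", "data": {
  "deltas": [
    [0.8,0,0,0,0],
    [0.9,0,0,0,0],
    [1,0,0,0,0],
    [1,0,0,0,7],
    [1,0,0,0,14],
    [1,0,0,0,21],
    [1,0,0,0,28],
    [1,0,0,0,35],
    [1,0,0,0,42],
    [1,0,0,0,49]
  ]
}}

```text
clock: 3.53
position: [0.5212, -0.1741, 0.2031]
ee_rot: [[0.92, -0.392, -0.004], [-0.392, -0.92, 0.001], [-0.004, 0.0, -1.0]]
force: [0.6, -0.9, -0.3]
gripper_width: 1.001
```

Run:
```python
from h import *
st()
```

```text
t 3.53 pos [ 521.2 -174.1  203.1] yaw -23.07 tilt [-0.0038  0.0012] F [ 0.6 -0.9 -0.3] M [0.01 0.02 0.03] w 1.001 q7 [ 34.7  29.  -24.3 112.   17.   42.8 -22.6]
```

>>> {"op": "drive_tool", "data": {
  "deltas": [
    [1,0,0,-2,7],
    [1,0,0,-2,14],
    [1,0,0,-2,21],
    [1,0,0,-2,28],
    [1,0,0,-2,35],
    [1,0,0,-2,41],
    [0.7,0,0,-2,41],
    [0.5,0,0,-2,41],
    [0.3,0,0,-2,41],
    [0.3,0,0,-2,41]
  ]
}}

```text
clock: 4.37
position: [0.5211, -0.1742, 0.2011]
ee_rot: [[0.952, 0.306, -0.004], [0.306, -0.952, -0.002], [-0.005, 0.0, -1.0]]
force: [-0.5, -0.2, -0.4]
gripper_width: 0.48
```

>>> {"op": "drive_tool", "data": {
  "deltas": [
    [0.3,0,0,0,0],
    [0.3,0,0,0,0],
    [0.3,0,0,0,0],
    [0.3,0,0,0,0],
    [0.3,0,0,0,0],
    [0.3,0,0,5,0],
    [0.3,0,0,15,0],
    [0.3,0,0,25,0],
    [0.3,0,0,35,0],
    [0.3,0,0,35,0]
  ],
  "grip_force": 90
}}

```text
clock: 5.2
position: [0.5224, -0.1744, 0.2388]
ee_rot: [[0.952, 0.306, 0.0], [0.306, -0.952, -0.003], [-0.001, 0.003, -1.0]]
force: [0.6, -0.3, -2.8]
gripper_width: 0.474
```

Run:
```python
from h import *
st()
a=cams.grab_frame("side")
cv2.imwrite("pics/g2.png",cv2.resize(a[120:280,280:480,::-1],(800,600)))
```

```text
t 5.2 pos [ 522.4 -174.4  238.8] yaw 17.83 tilt [ 0.0003 -0.0034] F [ 0.6 -0.3 -2.8] M [ 0.03 -0.08  0.07] w 0.474 q7 [ 43.5  27.8 -34.9 110.9  21.4  47.7  14.9]
```

View pics/g2.png

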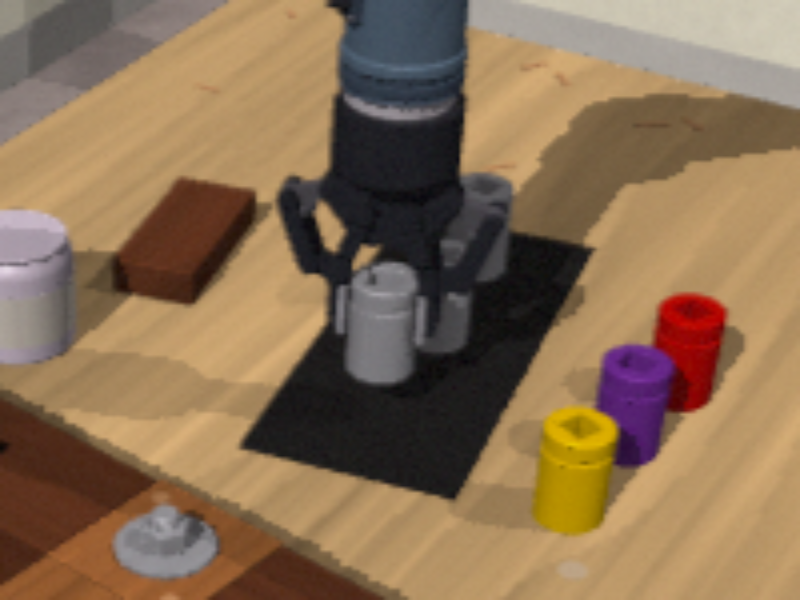

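>>> {"op": "drive_tool", "data": {
  "deltas": [
    [0.3,0,5,30,0],
    [0.3,0,25,60,0],
    [0.3,-1,60,80,0],
    [0.3,-1,98,80,0],
    [0.3,-1,135,80,0],
    [0.3,-2,172,80,0],
    [0.3,-2,205,80,0],
    [0.3,-2,232,80,0],
    [0.3,-2,245.4,80,0],
    [0.3,-2,245.4,80,0]
  ]
}}

```text
clock: 6.08
position: [0.519, 0.0765, 0.3183]
ee_rot: [[0.949, 0.314, -0.0], [0.314, -0.949, 0.0], [0.0, -0.0, -1.0]]
force: [-0.1, 1.3, -3.8]
gripper_width: 0.479
```

>>> {"op": "drive_tool", "data": {
  "deltas": [
    [0.3,0,0,0,0],
    [0.3,0,0,0,0],
    [0.3,0,0,-10,0],
    [0.3,0,0,-20,0],
    [0.3,0,0,-25,0],
    [0.3,0,0,-25,0],
    [0.3,0,0,-25,0],
    [0.3,0,0,-25,0],
    [0.3,0,0,-25,0],
    [0.3,0,0,-25,0]
  ]
}}

```text
clock: 6.92
position: [0.5193, 0.0766, 0.2937]
ee_rot: [[0.949, 0.314, 0.001], [0.314, -0.949, 0.0], [0.001, 0.0, -1.0]]
force: [0.2, 0.4, -3.0]
gripper_width: 0.472
```

Run:
```python
from h import *
o=st()
a=cams.grab_frame("side");b=cams.grab_frame("top")
cv2.imwrite("pics/n1.png",np.hstack([cv2.resize(a[190:290,270:370,::-1],(400,400),interpolation=cv2.INTER_CUBIC),cv2.resize(b[230:330,230:330,::-1],(400,400),interpolation=cv2.INTER_CUBIC)]))
x,y,z=o["position"]
print(proj("side",[x,y,z-.198]),proj("side",[.5205,.071,.064]))
```

```text
t 6.92 pos [519.3  76.6 293.7] yaw 18.32 tilt [0.001  0.0002] F [ 0.2  0.4 -3. ] M [ 0.01 -0.02 -0.02] w 0.472 q7 [ 24.6  22.  -43.3 112.4  18.9  52.6 -10. ]
[319.48798106 254.18369888] [320.53239715 264.08849568]
```

View pics/n1.png

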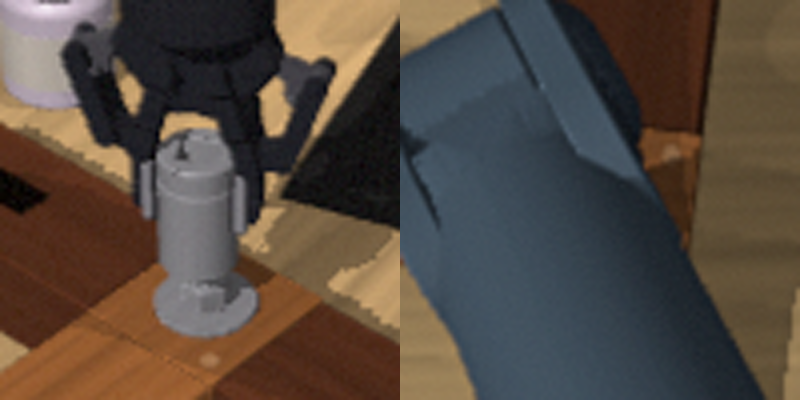

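>>> {"op": "drive_tool", "data": {
  "deltas": [
    [0.3,0,-2,0,0],
    [0.3,0,-4,0,0],
    [0.3,0,-5,0,0],
    [0.3,0,-5,0,0],
    [0.3,0,-5,-2,0],
    [0.3,0,-5,-4,0],
    [0.3,0,-5,-4,0],
    [0.3,0,-5,-4,0],
    [0.3,0,-5,-4,0],
    [0.3,0,-5,-4,0]
  ]
}}

```text
clock: 7.85
position: [0.5192, 0.0717, 0.2897]
ee_rot: [[0.949, 0.314, 0.001], [0.314, -0.949, 0.0], [0.001, 0.0, -1.0]]
force: [0.3, -1.0, -3.5]
gripper_width: 0.471
```

```bash
cat >> h.py <<'E'
def overlay(fn,nx,ny,hb=.198,bias=(0,0)):
    o=st(); a=np.ascontiguousarray(cams.grab_frame("side")[205:285,280:360,::-1]); cv2.imwrite(fn.replace(".png","_raw.png"),a)
    a=cv2.resize(a,None,fx=7,fy=7,interpolation=cv2.INTER_CUBIC); x,y,z=o["position"]
    b=a.copy(); th=np.linspace(0,2*np.pi,90)
    for (cx,cy,cz,r,col) in((x,y,z-hb,.021,(0,255,0)),(x,y,z-hb+.07,.021,(0,255,0)),(nx,ny,.064,.028,(0,0,255))):
        p=np.array([proj("side",[cx+r*np.cos(t),cy+r*np.sin(t),cz]) for t in th])+bias
        p=((p-[280,205]+.5)*7-.5); cv2.polylines(b,[np.round(p).astype(int)],True,col,1)
    c=np.hstack([a,b]); cv2.imwrite(fn,cv2.resize(c,(800,400)))
E
python3 -c "
from h import *
overlay('pics/o1.png',.5205,.071)"
```

```text
t 7.85 pos [519.2  71.7 289.7] yaw 18.33 tilt [0.0008 0.0002] F [ 0.3 -1.  -3.5] M [ 0.   -0.04  0.01] w 0.471 q7 [ 24.9  22.3 -43.1 112.7  19.1  52.2  -9.6]
```

View pics/o1.png

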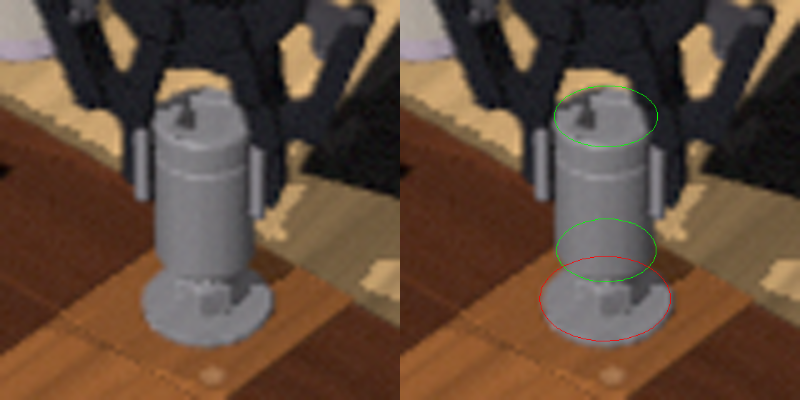

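Run:
```python
from h import *
from scipy.optimize import least_squares
from scipy.ndimage import map_coordinates
im=cv2.imread("pics/side0.png"); 
S=lambda i: cv2.cvtColor(i,cv2.COLOR_BGR2HSV)[...,1].astype(float)
# washer ellipse by radial saturation edge, initial image (front+sides), both views
def washer(n,im,z=.064):
    s=cv2.GaussianBlur(S(im),(0,0),.6); c=np.array([.519,.071])
    for it in range(4):
        A=[];B=[]
        for t in np.radians(np.arange(0,360,5)):
            rr=np.linspace(.020,.036,65); d=np.array([np.cos(t),np.sin(t)])
            p=np.array([proj(n,[*(c+r*d),z]) for r in rr])
            v=map_coordinates(s,[p[:,1],p[:,0]],order=1); g=np.gradient(v); k=g.argmax()
            if g[k]>3: A.append(d);B.append((rr[k]))
        A=np.array(A);B=np.array(B)
        M=np.c_[A,np.ones(len(A))]; 
        w=np.ones(len(B),bool)
        for _ in range(3):
            q=np.linalg.lstsq(M[w],B[w],rcond=None)[0]; r=B-M@q; w=abs(r)<.0015
        c=c+q[:2]
    return c*1e3,q[2]*1e3,w.sum(),np.std(r[w])*1e3
print("side",washer("side",im)); print("top",washer("top",cv2.imread("pics/top0.png")))
```

```text
Traceback (most recent call last):
  File "h.py", line 7, in proj
    c=cams.calibration(n); p=c["K"]@(c["R"]@np.array(X)+c["t"]); return p[:2]/p[2]
ValueError: time passes only in moves, steps and waits
```

Run:
```python
import cv2
a=cv2.imread("pics/o1_raw.png"); h=cv2.cvtColor(a,cv2.COLOR_BGR2HSV)
# saturation rows near socket sides, gray col along axis
for r in (36,40,44,48): print(r+205,[(280+i,int(h[r,i,1])) for i in range(26,56)])
g=cv2.cvtColor(a,cv2.COLOR_BGR2GRAY)
for c in (39,40,41): print(c+280,[(205+i,int(g[i,c])) for i in range(12,75)])
```

```text
241 [(306, 24), (307, 9), (308, 10), (309, 15), (310, 6), (311, 13), (312, 6), (313, 11), (314, 8), (315, 6), (316, 6), (317, 8), (318, 6), (319, 4), (320, 8), (321, 2), (322, 10), (323, 7), (324, 7), (325, 5), (326, 8), (327, 6), (328, 10), (329, 16), (330, 11), (331, 13), (332, 13), (333, 32), (334, 44), (335, 31)]
245 [(306, 179), (307, 121), (308, 99), (309, 122), (310, 145), (311, 15), (312, 4), (313, 6), (314, 4), (315, 8), (316, 4), (317, 6), (318, 4), (319, 10), (320, 4), (321, 9), (322, 2), (323, 7), (324, 9), (325, 7), (326, 10), (327, 11), (328, 3), (329, 15), (330, 13), (331, 11), (332, 10), (333, 52), (334, 67), (335, 85)]
249 [(306, 169), (307, 192), (308, 166), (309, 172), (310, 124), (311, 14), (312, 4), (313, 8), (314, 10), (315, 4), (316, 10), (317, 8), (318, 10), (319, 8), (320, 6), (321, 9), (322, 7), (323, 9), (324, 7), (325, 7), (326, 13), (327, 3), (328, 7), (329, 8), (330, 40), (331, 98), (332, 111), (333, 116), (334, 114), (335, 112)]
253 [(306, 174), (307, 180), (308, 188), (309, 168), (310, 149), (311, 15), (312, 13), (313, 6), (314, 4), (315, 8), (316, 10)
[... 1772 characters left out ...]
, 174), (222, 137), (223, 130), (224, 133), (225, 142), (226, 128), (227, 126), (228, 124), (229, 127), (230, 126), (231, 127), (232, 130), (233, 133), (234, 143), (235, 120), (236, 118), (237, 118), (238, 116), (239, 118), (240, 142), (241, 122), (242, 116), (243, 119), (244, 115), (245, 116), (246, 118), (247, 117), (248, 116), (249, 117), (250, 117), (251, 115), (252, 118), (253, 116), (254, 117), (255, 119), (256, 117), (257, 118), (258, 119), (259, 118), (260, 109), (261, 139), (262, 138), (263, 129), (264, 108), (265, 102), (266, 105), (267, 103), (268, 118), (269, 127), (270, 131), (271, 123), (272, 124), (273, 127), (274, 102), (275, 92), (276, 90), (277, 96), (278, 103), (279, 124)]
```

```bash
python3 - <<'E'
s=open('h.py').read()
s=s.replace('from workcell import bot,cams','from workcell import bot,cams\nimport pickle,os\nif not os.path.exists("cal.pkl"): pickle.dump({n:cams.calibration(n) for n in("side","top")},open("cal.pkl","wb"))\nCAL=pickle.load(open("cal.pkl","rb"))').replace('cams.calibration(n)','CAL[n]',99)
s=s.replace('{n:CAL[n] for','{n:cams.calibration(n) for')
open('h.py','w').write(s)
E
cat > w.py <<'E'
from h import *
from scipy.ndimage import map_coordinates
S=lambda i: cv2.cvtColor(i,cv2.COLOR_BGR2HSV)[...,1].astype(float)
def washer(n,im,z=.064):
    s=cv2.GaussianBlur(S(im),(0,0),.6); c=np.array([.519,.071])
    for it in range(4):
        A=[];B=[]
        for t in np.radians(np.arange(0,360,5)):
            rr=np.linspace(.020,.036,65); d=np.array([np.cos(t),np.sin(t)])
            p=np.array([proj(n,[*(c+r*d),z]) for r in rr])
            v=map_coordinates(s,[p[:,1],p[:,0]],order=1); g=np.gradient(v); k=g.argmax()
            if g[k]>3: A.append(d);B.append((rr[k]))
        A=np.array(A);B=np.array(B)
        M=np.c_[A,np.ones(len(A))]; 
        w=np.ones(len(B),bool)
        for _ in range(3):
            q=np.linalg.lstsq(M[w],B[w],rcond=None)[0]; r=B-M@q; w=abs(r)<.0015
        c=c+q[:2]
    return c*1e3,q[2]*1e3,w.sum(),np.std(r[w])*1e3
if __name__=="__main__":
    print("side",washer("side",cv2.imread("pics/side0.png"))); print("top",washer("top",cv2.imread("pics/top0.png")))
    th=np.linspace(0,6.283,400)
    for h in(0,.07):
        p=np.array([proj("side",[.5192+.021*np.cos(t),.0717+.021*np.sin(t),.2897-.198+h]) for t in th]); print(h,p.min(0),p.max(0),p.mean(0))
E
python3 w.py
```

```text
side (array([518.31417578,  72.39669337]), np.float64(28.920316380970714), np.int64(64), np.float64(0.6591632053829147))
top (array([517.86082381,  71.04914927]), np.float64(28.33575143389922), np.int64(70), np.float64(0.5272986327996426))
0 [310.86713912 248.26291627] [330.76060701 260.82755116] [320.79360567 254.48917046]
0.07 [310.35303503 221.68058046] [331.03903484 233.90281952] [320.67499222 227.73533045]
```

>>> {"op": "drive_tool", "data": {
  "deltas": [
    [0.3,-1,0.2,0,0],
    [0.3,-1.7,0.3,-2,0],
    [0.3,-1.7,0.3,-5,0],
    [0.3,-1.7,0.3,-8,0],
    [0.3,-1.7,0.3,-10,0],
    [0.3,-1.7,0.3,-11,0],
    [0.3,-1.7,0.3,-12,0],
    [0.3,-1.7,0.3,-13,0],
    [0.3,-1.7,0.3,-14,0],
    [0.3,-1.7,0.3,-14,0]
  ]
}}

```text
clock: 8.73
position: [0.5175, 0.072, 0.2755]
ee_rot: [[0.949, 0.314, 0.001], [0.314, -0.949, 0.0], [0.001, -0.0, -1.0]]
force: [0.2, -0.2, -3.9]
gripper_width: 0.474
```

```bash
python3 -c "
from h import *
st()"
```

```text
t 8.73 pos [517.5  72.  275.5] yaw 18.33 tilt [0.0006 0.0002] F [ 0.2 -0.2 -3.9] M [-0.01  0.04 -0.09] w 0.474 q7 [ 24.2  23.3 -42.4 113.4  20.2  50.7 -10.6]
```

>>> {"op": "drive_tool", "data": {
  "deltas": [
    [0.3,0,0,-0.5,0],
    [0.3,0,0,-1,0],
    [0.3,0,0,-1.5,0],
    [0.3,0,0,-2,0],
    [0.3,0,0,-2.5,0],
    [0.3,0,0,-3,0],
    [0.3,0,0,-3.5,0],
    [0.3,0,0,-4,0],
    [0.3,0,0,-4.5,0],
    [0.3,0,0,-5,0]
  ]
}}

```text
clock: 9.57
position: [0.518, 0.0716, 0.2707]
ee_rot: [[0.949, 0.314, 0.002], [0.314, -0.949, -0.0], [0.002, 0.001, -1.0]]
force: [1.8, -1.4, -2.0]
gripper_width: 0.475
```

```bash
python3 -c "
from h import *
st()"
```

```text
t 9.57 pos [518.   71.6 270.7] yaw 18.31 tilt [ 0.0021 -0.0001] F [ 1.8 -1.4 -2. ] M [-0.47 -0.56 -0.01] w 0.475 q7 [ 24.   23.8 -42.2 113.5  20.7  50.1 -10.9]
```

>>> {"op": "drive_tool", "data": {
  "deltas": [
    [0.3,0.5,-0.4,0,0],
    [0.3,0.5,-0.4,-1,0],
    [0.3,0.5,-0.4,-2,0],
    [0.3,0.5,-0.4,-3,0],
    [0.3,0.5,-0.4,-4,0],
    [0.3,0.5,-0.4,-5,0],
    [0.3,0.5,-0.4,-6,0],
    [0.3,0.5,-0.4,-7,0],
    [0.3,0.5,-0.4,-8,0],
    [0.3,0.5,-0.4,-9,0]
  ]
}}

```text
clock: 10.4
position: [0.5185, 0.0713, 0.2622]
ee_rot: [[0.949, 0.314, 0.001], [0.314, -0.949, -0.001], [0.001, 0.001, -1.0]]
force: [-3.6, -1.8, 8.6]
gripper_width: 0.472
```

```bash
python3 -c "
from h import *
st()"
```

```text
t 10.4 pos [518.5  71.3 262.2] yaw 18.3 tilt [ 0.001  -0.0007] F [-3.6 -1.8  8.6] M [-0.34  0.74 -0.01] w 0.472 q7 [ 23.5  24.6 -41.7 113.7  21.5  49.4 -11.5]
```

>>> {"op": "drive_tool", "data": {
  "deltas": [
    [0.3,0,0,0,-2],
    [0.3,0,0,0,-4],
    [0.3,0,0,0,-6],
    [0.3,0,0,0,-8],
    [0.3,0,0,0,-10],
    [0.3,0,0,0,-12],
    [0.3,0,0,0,-14],
    [0.3,0,0,0,-16],
    [0.3,0,0,0,-18],
    [0.3,0,0,0,-18]
  ]
}}

```text
clock: 11.23
position: [0.5185, 0.0714, 0.2623]
ee_rot: [[1.0, 0.007, 0.001], [0.007, -1.0, -0.002], [0.001, 0.002, -1.0]]
force: [0.9, -1.0, -1.5]
gripper_width: 0.473
```

```bash
python3 -c "
from h import *
st()"
```

```text
t 11.23 pos [518.5  71.4 262.3] yaw 0.37 tilt [ 0.0014 -0.0017] F [ 0.9 -1.  -1.5] M [-0.2  -0.17  0.29] w 0.473 q7 [ 20.5  23.6 -38.  113.8  19.3  48.8 -27.7]
```

>>> {"op": "drive_tool", "data": {
  "deltas": [
    [0.3,0,0,-0.5,-1],
    [0.3,0,0,-0.5,-2],
    [0.3,0,0,-0.5,-3],
    [0.3,0,0,-0.5,-4],
    [0.3,0,0,-0.5,-5],
    [0.3,0,0,-0.5,-6],
    [0.3,0,0,-0.5,-7],
    [0.3,0,0,-0.5,-8],
    [0.3,0,0,-0.5,-9],
    [0.3,0,0,-0.5,-10]
  ]
}}

```text
clock: 12.07
position: [0.5185, 0.0715, 0.2622]
ee_rot: [[0.986, -0.169, 0.001], [-0.169, -0.986, -0.002], [0.001, 0.002, -1.0]]
force: [-2.5, -1.2, 5.1]
gripper_width: 0.472
```

```bash
python3 -c "
from h import *
st()"
```

```text
t 12.07 pos [518.5  71.5 262.2] yaw -9.71 tilt [ 0.001  -0.0023] F [-2.5 -1.2  5.1] M [-0.35  0.45  0.49] w 0.472 q7 [ 18.8  23.1 -36.  113.9  18.1  48.5 -36.9]
```

>>> {"op": "drive_tool", "data": {
  "deltas": [
    [0.3,0,0,-0.5,-1],
    [0.3,0,0,-0.5,-2],
    [0.3,0,0,-0.5,-3],
    [0.3,0,0,-0.5,-4],
    [0.3,0,0,-0.5,-5],
    [0.3,0,0,-0.5,-6],
    [0.3,0,0,-0.5,-7],
    [0.3,0,0,-0.5,-8],
    [0.3,0,0,-0.5,-9],
    [0.3,0,0,-0.5,-10]
  ]
}}

```text
clock: 12.9
position: [0.5186, 0.0716, 0.2622]
ee_rot: [[0.941, -0.339, 0.0], [-0.339, -0.941, -0.003], [0.001, 0.002, -1.0]]
force: [-1.7, -1.5, 6.3]
gripper_width: 0.474
```

```bash
python3 -c "
from h import *
st()"
```

```text
t 12.9 pos [518.6  71.6 262.2] yaw -19.79 tilt [ 0.0005 -0.0028] F [-1.7 -1.5  6.3] M [-0.36  0.57  0.43] w 0.474 q7 [ 17.1  22.6 -34.  114.   17.   48.3 -46.1]
```

>>> {"op": "drive_tool", "data": {
  "deltas": [
    [0.3,0,0,-0.5,-1],
    [0.3,0,0,-0.5,-2],
    [0.3,0,0,-0.5,-3],
    [0.3,0,0,-0.5,-4],
    [0.3,0,0,-0.5,-5],
    [0.3,0,0,-0.5,-6],
    [0.3,0,0,-0.5,-6.5],
    [0.3,0,0,-0.5,-7],
    [0.3,0,0,-0.5,-7.5],
    [0.3,0,0,-0.5,-8]
  ]
}}

```text
clock: 13.73
position: [0.5186, 0.0716, 0.2622]
ee_rot: [[0.883, -0.469, -0.0], [-0.469, -0.883, -0.003], [0.001, 0.002, -1.0]]
force: [-3.4, -1.6, 5.4]
gripper_width: 0.47
```

```bash
python3 -c "
from h import *
st()"
```

```text
t 13.73 pos [518.6  71.6 262.2] yaw -27.96 tilt [-0.0001 -0.0027] F [-3.4 -1.6  5.4] M [-0.37  0.51  0.1 ] w 0.47 q7 [ 15.7  22.3 -32.4 114.   16.   48.1 -53.5]
```

>>> {"op": "drive_tool", "data": {
  "deltas": [
    [0.3,0,0,-0.5,-0.5],
    [0.3,0,0,-0.5,-1],
    [0.3,0,0,-0.5,-1.5],
    [0.3,0,0,-0.5,-2],
    [0.3,0,0,-0.5,-2.5],
    [0.3,0,0,-0.5,-3],
    [0.3,0,0,-0.5,-3.5],
    [0.3,0,0,-0.5,-4],
    [0.3,0,0,-0.5,-4.5],
    [0.3,0,0,-0.5,-5]
  ]
}}

```text
clock: 14.57
position: [0.5187, 0.0717, 0.2622]
ee_rot: [[0.837, -0.547, -0.0], [-0.547, -0.837, -0.002], [0.001, 0.002, -1.0]]
force: [-2.7, -1.5, 6.0]
gripper_width: 0.475
```

```bash
python3 -c "
from h import *
o=st(); print(o['effort'])
a=cams.grab_frame('side')
cv2.imwrite('pics/t1.png',cv2.resize(a[190:290,270:370,::-1],(600,600),interpolation=cv2.INTER_CUBIC))"
```

```text
t 14.57 pos [518.7  71.7 262.2] yaw -33.15 tilt [-0.0004 -0.0023] F [-2.7 -1.5  6. ] M [-0.26  0.43  0.1 ] w 0.475 q7 [ 14.9  22.1 -31.4 114.   15.4  48.  -58.3]
[-4.21874905e-01 -3.25454664e+01 -4.51449350e+00 -1.91333610e+01
 -9.73859522e-02 -7.72823598e-01 -1.54984653e-03]
```

View pics/t1.png

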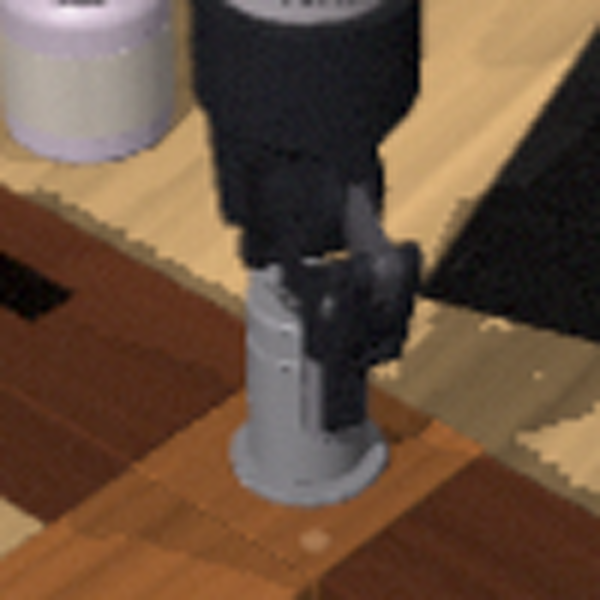

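>>> {"op": "drive_tool", "data": {
  "deltas": [
    [0.3,0,0,-0.5,-0.8],
    [0.3,0,0,-0.5,-1.6],
    [0.3,0,0,-0.5,-2.4],
    [0.3,0,0,-0.5,-3.2],
    [0.3,0,0,-0.5,-4],
    [0.3,0,0,-0.5,-4.8],
    [0.3,0,0,-0.5,-5.6],
    [0.3,0,0,-0.5,-6.4],
    [0.3,0,0,-0.5,-7.2],
    [0.3,0,0,-0.5,-8]
  ]
}}

```text
clock: 15.45
position: [0.5191, 0.0718, 0.2622]
ee_rot: [[0.751, -0.66, 0.0], [-0.66, -0.751, -0.002], [0.002, 0.001, -1.0]]
force: [-1.6, -0.8, 5.5]
gripper_width: 0.472
```

```bash
python3 -c "
from h import *
o=st()"
```

```text
t 15.45 pos [519.1  71.8 262.2] yaw -41.29 tilt [ 0.0003 -0.002 ] F [-1.6 -0.8  5.5] M [-0.31  0.37  0.11] w 0.472 q7 [ 13.5  21.8 -29.8 114.   14.6  47.8 -65.7]
```

```bash
python3 -c "
from h import *
o=st()
a=cams.grab_frame('side');b=cams.grab_frame('top')
cv2.imwrite('pics/t2.png',np.hstack([cv2.resize(a[210:270,295:345,::-1],(500,600),interpolation=cv2.INTER_CUBIC),cv2.resize(b[250:350,230:280,::-1],(300,600))]))"
```

```text
t 15.45 pos [519.1  71.8 262.2] yaw -41.29 tilt [ 0.0003 -0.002 ] F [-1.6 -0.8  5.5] M [-0.31  0.37  0.11] w 0.472 q7 [ 13.5  21.8 -29.8 114.   14.6  47.8 -65.7]
```

View pics/t2.png

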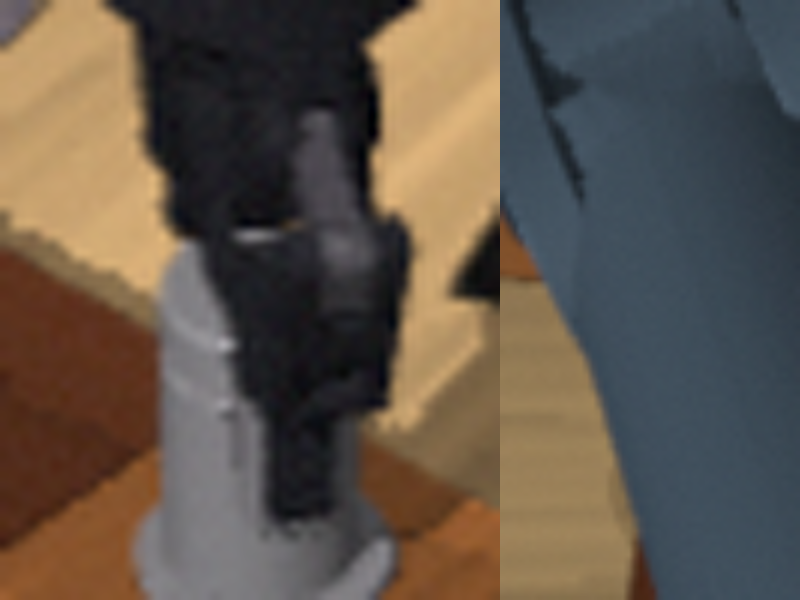

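>>> {"op": "drive_tool", "data": {
  "deltas": [
    [0.3,-0.5,-0.3,0,-0.4],
    [0.3,-0.5,-0.3,0,-0.8],
    [0.3,-0.5,-0.3,0,-1.2],
    [0.3,-0.5,-0.3,0,-1.6],
    [0.3,-0.5,-0.3,0,-2],
    [0.3,-0.5,-0.3,0,-2.4],
    [0.3,-0.5,-0.3,0,-2.8],
    [0.3,-0.5,-0.3,0,-3.2],
    [0.3,-0.5,-0.3,0,-3.6],
    [0.3,-0.5,-0.3,0,-4]
  ]
}}

```text
clock: 16.38
position: [0.5186, 0.0715, 0.2622]
ee_rot: [[0.703, -0.711, 0.0], [-0.711, -0.703, -0.002], [0.001, 0.001, -1.0]]
force: [-0.2, 0.8, 3.8]
gripper_width: 0.472
```

```bash
python3 -c "
from h import *
o=st()"
```

```text
t 16.38 pos [518.6  71.5 262.2] yaw -45.33 tilt [ 0.0001 -0.0018] F [-0.2  0.8  3.8] M [-0.08 -0.02  0.09] w 0.472 q7 [ 12.9  21.6 -29.  114.1  14.1  47.7 -69.4]
```

>>> {"op": "drive_tool", "data": {
  "deltas": [
    [0.3,0,0,0,-0.5],
    [0.3,0,0,0,-1],
    [0.3,0,0,0,-1.5],
    [0.3,0,0,0,-2],
    [0.3,0,0,0,-2.5],
    [0.3,0,0,0,-3],
    [0.3,0,0,0,-3.5],
    [0.3,0,0,0,-4],
    [0.3,0,0,0,-4.5],
    [0.3,0,0,0,-5]
  ]
}}

```text
clock: 17.22
position: [0.5185, 0.0716, 0.2622]
ee_rot: [[0.639, -0.769, -0.0], [-0.769, -0.639, -0.002], [0.002, 0.002, -1.0]]
force: [-1.1, -1.4, 4.4]
gripper_width: 0.474
```

```bash
python3 -c "
from h import *
o=st()"
```

```text
t 17.22 pos [518.5  71.6 262.2] yaw -50.3 tilt [-0.0002 -0.0023] F [-1.1 -1.4  4.4] M [-0.17  0.29  0.49] w 0.474 q7 [ 12.1  21.4 -28.1 114.2  13.6  47.6 -74. ]
```

>>> {"op": "drive_tool", "data": {
  "deltas": [
    [0.3,0,0,0,-0.5],
    [0.3,0,0,0,-1],
    [0.3,0,0,0,-1.5],
    [0.3,0,0,0,-1.5],
    [0.3,0,0,0,-1.5],
    [0.3,0,0,0,-1.5],
    [0.3,0,0,0,-1.5],
    [0.3,0,0,0,-1.5],
    [0.3,0,0,0,-1.5],
    [0.3,0,0,0,-1.5]
  ]
}}

```text
clock: 18.05
position: [0.5184, 0.0716, 0.2622]
ee_rot: [[0.618, -0.786, -0.0], [-0.786, -0.618, -0.002], [0.002, 0.002, -1.0]]
force: [-0.4, -1.1, 3.1]
gripper_width: 0.474
```

```bash
python3 -c "
from h import *
o=st()"
```

```text
t 18.05 pos [518.4  71.6 262.2] yaw -51.8 tilt [-0.0004 -0.0023] F [-0.4 -1.1  3.1] M [-0.23  0.26  0.63] w 0.474 q7 [ 11.8  21.4 -27.8 114.2  13.5  47.6 -75.3]
```

>>> {"op": "drive_tool", "data": {
  "deltas": [
    [0.3,0,0,0,-0.5],
    [0.3,0,0,0,-1],
    [0.3,0,0,0,-1.5],
    [0.3,0,0,0,-1.5],
    [0.3,0,0,0,-1.5],
    [0.3,0,0,0,-1.5],
    [0.3,0,0,0,-1.5],
    [0.3,0,0,0,-1.5],
    [0.3,0,0,0,-1.5],
    [0.3,0,0,0,-1.5]
  ]
}}

```text
clock: 18.88
position: [0.5185, 0.0716, 0.2622]
ee_rot: [[0.597, -0.802, -0.0], [-0.802, -0.597, -0.002], [0.001, 0.002, -1.0]]
force: [-1.5, -1.3, 3.8]
gripper_width: 0.469
```

```bash
python3 -c "
from h import *
o=st()"
```

```text
t 18.88 pos [518.5  71.6 262.2] yaw -53.32 tilt [-0.0004 -0.0022] F [-1.5 -1.3  3.8] M [-0.13  0.19  0.61] w 0.469 q7 [ 11.6  21.3 -27.5 114.2  13.3  47.5 -76.7]
```

>>> {"op": "drive_tool", "data": {
  "deltas": [
    [0.3,0,0,0,-0.5],
    [0.3,0,0,0,-1],
    [0.3,0,0,0,-1.5],
    [0.3,0,0,0,-2],
    [0.3,0,0,0,-2.5],
    [0.3,0,0,0,-3],
    [0.3,0,0,0,-3],
    [0.3,0,0,0,-3],
    [0.3,0,0,0,-3],
    [0.3,0,0,0,-3]
  ]
}}

```text
clock: 19.72
position: [0.5185, 0.0715, 0.2622]
ee_rot: [[0.553, -0.833, -0.001], [-0.833, -0.553, -0.002], [0.001, 0.001, -1.0]]
force: [-0.9, 0.7, 3.3]
gripper_width: 0.473
```

```bash
python3 -c "
from h import *
o=st()"
```

```text
t 19.72 pos [518.5  71.5 262.2] yaw -56.41 tilt [-0.0006 -0.0016] F [-0.9  0.7  3.3] M [-0.03  0.18 -0.47] w 0.473 q7 [ 11.1  21.2 -26.9 114.2  13.   47.5 -79.5]
```

>>> {"op": "drive_tool", "data": {
  "deltas": [
    [0.3,0,0,0,-2],
    [0.3,0,0,0,-4],
    [0.3,0,0,0,-6],
    [0.3,0,0,0,-8],
    [0.3,0,0,0,-10],
    [0.3,0,0,0,-12],
    [0.3,0,0,0,-14],
    [0.3,0,0,0,-15],
    [0.3,0,0,0,-15],
    [0.3,0,0,0,-15]
  ],
  "grip_force": 120
}}

```text
clock: 20.55
position: [0.5188, 0.0716, 0.2623]
ee_rot: [[0.32, -0.947, 0.0], [-0.947, -0.32, -0.001], [0.001, 0.0, -1.0]]
force: [0.8, -0.5, 1.1]
gripper_width: 0.469
```

```bash
python3 -c "
from h import *
o=st()"
```

```text
t 20.55 pos [518.8  71.6 262.3] yaw -71.35 tilt [ 0.0001 -0.0012] F [ 0.8 -0.5  1.1] M [-0.01 -0.15 -0.03] w 0.469 q7 [  8.7  20.8 -24.1 114.3  11.5  47.2 -93.3]
```

>>> {"op": "drive_tool", "data": {
  "deltas": [
    [0.3,0,0,0,-0.7],
    [0.3,0,0,0,-1.4],
    [0.3,0,0,0,-2.1],
    [0.3,0,0,0,-2.8],
    [0.3,0,0,0,-3.5],
    [0.3,0,0,0,-4],
    [0.3,0,0,0,-4.5],
    [0.3,0,0,0,-5],
    [0.3,0,0,0,-5],
    [0.3,0,0,0,-5]
  ]
}}

```text
clock: 21.38
position: [0.5186, 0.0716, 0.2623]
ee_rot: [[0.236, -0.972, -0.001], [-0.972, -0.236, -0.001], [0.001, 0.001, -1.0]]
force: [-2.1, -0.6, 5.6]
gripper_width: 0.469
```

```bash
python3 -c "
from h import *
o=st()"
```

```text
t 21.38 pos [518.6  71.6 262.3] yaw -76.37 tilt [-0.001  -0.0014] F [-2.1 -0.6  5.6] M [-0.23  0.38  0.  ] w 0.469 q7 [  7.9  20.6 -23.2 114.4  11.   47.1 -97.9]
```

Free play up to here, as predicted. Next I'll go on in small steps to the expected contact near -80°.

>>> {"op": "drive_tool", "data": {
  "deltas": [
    [0.3,0,0,-0.3,-0.5],
    [0.3,0,0,-0.3,-1],
    [0.3,0,0,-0.3,-1.5],
    [0.3,0,0,-0.3,-2],
    [0.3,0,0,-0.3,-2.5],
    [0.3,0,0,-0.3,-3],
    [0.3,0,0,-0.3,-3],
    [0.3,0,0,-0.3,-3],
    [0.3,0,0,-0.3,-3],
    [0.3,0,0,-0.3,-3]
  ]
}}

```text
clock: 22.22
position: [0.5185, 0.0717, 0.2623]
ee_rot: [[0.186, -0.983, -0.001], [-0.983, -0.186, -0.002], [0.002, 0.001, -1.0]]
force: [-2.1, -0.7, 5.7]
gripper_width: 0.47
```

```bash
python3 -c "
from h import *
o=st()"
```

```text
t 22.22 pos [518.5  71.7 262.3] yaw -79.27 tilt [-0.0011 -0.002 ] F [-2.1 -0.7  5.7] M [-0.19  0.51  0.36] w 0.47 q7 [   7.4   20.6  -22.6  114.4   10.8   47.1 -100.6]
```

>>> {"op": "drive_tool", "data": {
  "deltas": [
    [0.3,0,0,0,-0.3],
    [0.3,0,0,0,-0.6],
    [0.3,0,0,0,-0.9],
    [0.3,0,0,0,-1.2],
    [0.3,0,0,0,-1.5],
    [0.3,0,0,0,-1.5],
    [0.3,0,0,0,-1.5],
    [0.3,0,0,0,-1.5],
    [0.3,0,0,0,-1.5],
    [0.3,0,0,0,-1.5]
  ]
}}

```text
clock: 23.05
position: [0.5185, 0.0717, 0.2623]
ee_rot: [[0.161, -0.987, -0.001], [-0.987, -0.161, -0.002], [0.002, 0.001, -1.0]]
force: [-1.8, -1.0, 4.6]
gripper_width: 0.467
```

```bash
python3 -c "
from h import *
o=st()"
```

```text
t 23.05 pos [518.5  71.7 262.3] yaw -80.76 tilt [-0.0012 -0.002 ] F [-1.8 -1.   4.6] M [-0.2   0.33  0.57] w 0.467 q7 [   7.1   20.5  -22.4  114.4   10.6   47.1 -102. ]
```

>>> {"op": "drive_tool", "data": {
  "deltas": [
    [0.3,0,0,0,-0.3],
    [0.3,0,0,0,-0.6],
    [0.3,0,0,0,-0.8],
    [0.3,0,0,0,-1],
    [0.3,0,0,0,-1],
    [0.3,0,0,0,-1],
    [0.3,0,0,0,-1],
    [0.3,0,0,0,-1],
    [0.3,0,0,0,-1],
    [0.3,0,0,0,-1]
  ]
}}

```text
clock: 23.88
position: [0.5185, 0.0717, 0.2623]
ee_rot: [[0.143, -0.99, -0.001], [-0.99, -0.143, -0.002], [0.002, 0.001, -1.0]]
force: [-1.5, -0.3, 4.4]
gripper_width: 0.463
```

```bash
python3 -c "
from h import *
o=st()
a=cams.grab_frame('side')
cv2.imwrite('pics/f1.png',a[...,::-1])
st()"
```

```text
t 23.88 pos [518.5  71.7 262.3] yaw -81.77 tilt [-0.0012 -0.0019] F [-1.5 -0.3  4.4] M [-0.21  0.42  0.58] w 0.463 q7 [   7.    20.5  -22.2  114.4   10.5   47.1 -102.9]
t 23.93 pos [518.5  71.7 262.3] yaw -81.76 tilt [-0.0012 -0.0019] F [-1.9 -0.1  4.6] M [-0.21  0.33  0.58] w 0.468 q7 [   7.    20.5  -22.2  114.4   10.5   47.1 -102.9]
```

View pics/f1.png

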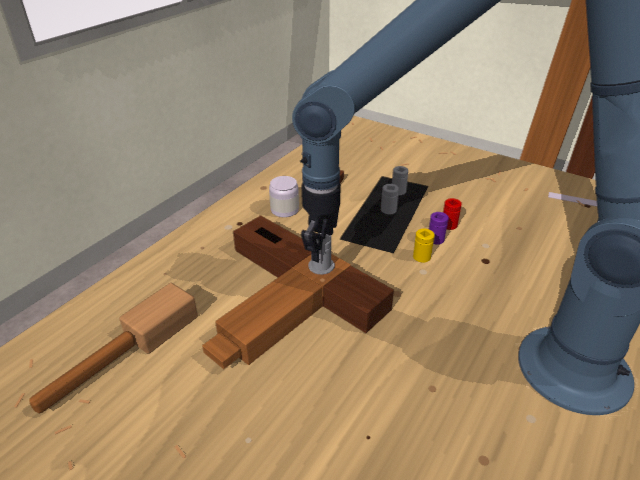

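The torque pattern is ambiguous: 0.4–0.5 N m while turning, then drops, then it levels off near 0.6. Time allows a check, so I'll back into the free play, lift off and look at the nut itself.

>>> {"op": "drive_tool", "data": {
  "deltas": [
    [0.3,0,0,0,3],
    [0.3,0,0,0,6],
    [0.3,0,0,0,9],
    [0.3,0,0,0,11],
    [0.3,0,0,5,11],
    [0.3,0,0,12,11],
    [0.3,0,0,22,11],
    [0.3,0,0,34,11],
    [0.3,0,0,45,11],
    [0.3,0,0,45,11]
  ]
}}

```text
clock: 24.77
position: [0.5197, 0.0722, 0.3105]
ee_rot: [[0.329, -0.944, 0.005], [-0.944, -0.329, -0.001], [0.003, -0.004, -1.0]]
force: [0.1, 0.4, -3.5]
gripper_width: 0.466
```

```bash
python3 -c "
from h import *
o=st()
a=cams.grab_frame('side')
cv2.imwrite('pics/l1_raw.png',a[...,::-1])
i=cv2.imread('pics/side0.png')[242:282,300:340]
cv2.imwrite('pics/l1.png',np.hstack([cv2.resize(i,(400,400),interpolation=cv2.INTER_CUBIC),cv2.resize(np.ascontiguousarray(a[242:282,300:340,::-1]),(400,400),interpolation=cv2.INTER_CUBIC)]))
cv2.imwrite('pics/l2.png',cv2.resize(np.ascontiguousarray(a[180:280,270:370,::-1]),(600,600),interpolation=cv2.INTER_CUBIC))
st()"
```

```text
t 24.77 pos [519.7  72.2 310.5] yaw -70.79 tilt [ 0.0048 -0.0014] F [ 0.1  0.4 -3.5] M [ 0.06 -0.12 -0.03] w 0.466 q7 [  9.9  16.7 -25.3 112.6   9.1  52.3 -90.8]
t 24.82 pos [519.3  72.1 309.5] yaw -70.79 tilt [ 0.0036 -0.0016] F [-0.4 -0.1 -3.8] M [-0.02  0.02 -0.03] w 0.467 q7 [  9.9  16.8 -25.3 112.6   9.1  52.3 -90.8]
```

View pics/l1.png

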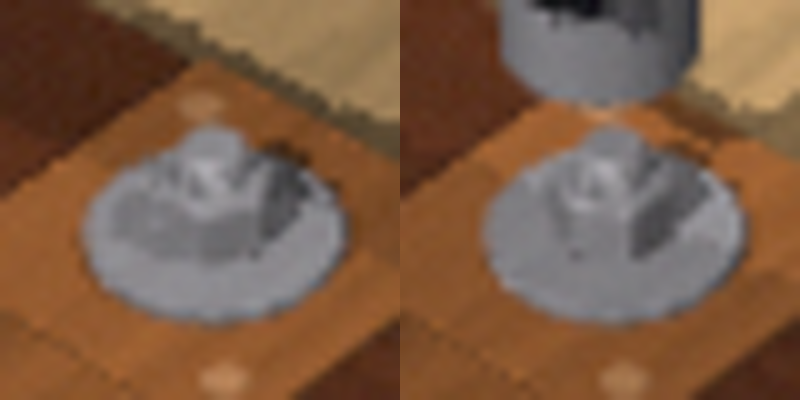

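View pics/l2.png

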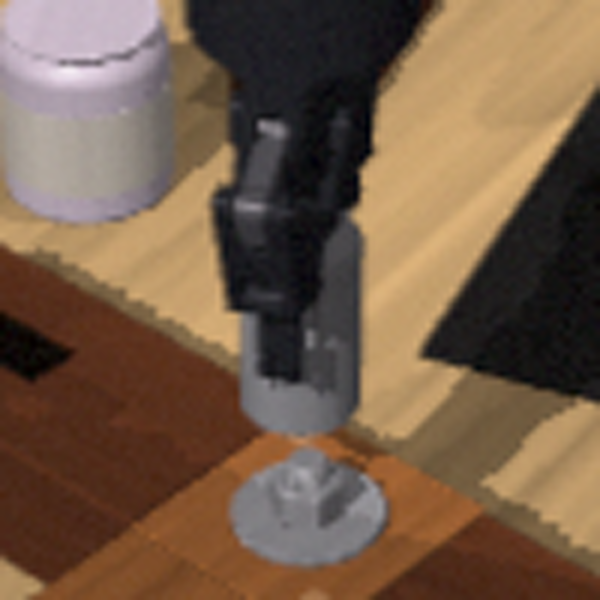

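The picture shows a nut corner now at column 323 (crop (632,255)), against 325.5 at the start. That is about 27° clockwise, with the flats now parallel to the frame (yaw about -9°), so the nut is tight. I'll reseat the socket and snug it up again without letting it ride over.

>>> {"op": "drive_tool", "data": {
  "deltas": [
    [0.3,-0.8,-0.5,-5,0],
    [0.3,-0.8,-0.5,-12,0],
    [0.3,-0.8,-0.5,-20,0],
    [0.3,-0.8,-0.5,-26,0],
    [0.3,-0.8,-0.5,-30,0],
    [0.3,-0.8,-0.5,-33,0],
    [0.3,-0.8,-0.5,-35,0],
    [0.3,-0.8,-0.5,-37,0],
    [0.3,-0.8,-0.5,-39,0],
    [0.3,-0.8,-0.5,-40,0]
  ]
}}

```text
clock: 25.65
position: [0.5184, 0.0717, 0.2693]
ee_rot: [[0.329, -0.944, 0.003], [-0.944, -0.329, -0.002], [0.002, -0.002, -1.0]]
force: [-0.4, 0.1, -2.7]
gripper_width: 0.469
```

```bash
python3 -c "
from h import *
o=st()"
```

```text
t 25.65 pos [518.4  71.7 269.3] yaw -70.78 tilt [ 0.0031 -0.0016] F [-0.4  0.1 -2.7] M [0.05 0.18 0.01] w 0.469 q7 [  8.9  20.1 -24.4 114.2  11.2  47.8 -92.5]
```

>>> {"op": "drive_tool", "data": {
  "deltas": [
    [0.3,0,0,-1,0],
    [0.3,0,0,-2,0],
    [0.3,0,0,-3,0],
    [0.3,0,0,-4,0],
    [0.3,0,0,-5,0],
    [0.3,0,0,-6,0],
    [0.3,0,0,-7,0],
    [0.3,0,0,-7.6,0],
    [0.3,0,0,-7.6,0],
    [0.3,0,0,-7.6,0]
  ]
}}

```text
clock: 26.48
position: [0.5185, 0.0718, 0.2623]
ee_rot: [[0.329, -0.944, 0.003], [-0.944, -0.329, -0.002], [0.003, -0.002, -1.0]]
force: [-3.6, -0.8, 4.0]
gripper_width: 0.472
```

```bash
python3 -c "
from h import *
o=st()"
```

```text
t 26.48 pos [518.5  71.8 262.3] yaw -70.78 tilt [ 0.0031 -0.0019] F [-3.6 -0.8  4. ] M [-0.05  0.81 -0.01] w 0.472 q7 [  8.7  20.7 -24.2 114.4  11.7  47.  -92.9]
```

>>> {"op": "drive_tool", "data": {
  "deltas": [
    [0.3,0,0,0,-1.5],
    [0.3,0,0,0,-3],
    [0.3,0,0,0,-4.5],
    [0.3,0,0,0,-5.5],
    [0.3,0,0,0,-6.5],
    [0.3,0,0,0,-7.5],
    [0.3,0,0,0,-8],
    [0.3,0,0,0,-8.5],
    [0.3,0,0,0,-8.5],
    [0.3,0,0,0,-8.5]
  ]
}}

```text
clock: 27.32
position: [0.5181, 0.0719, 0.2623]
ee_rot: [[0.187, -0.982, 0.002], [-0.982, -0.187, -0.003], [0.003, -0.001, -1.0]]
force: [-5.9, -0.2, 5.4]
gripper_width: 0.468
```

```bash
python3 -c "
from h import *
o=st()"
```

```text
t 27.32 pos [518.1  71.9 262.3] yaw -79.25 tilt [ 0.0017 -0.0029] F [-5.9 -0.2  5.4] M [-0.09  1.18  0.32] w 0.468 q7 [   7.3   20.5  -22.6  114.5   10.9   47.  -100.7]
```

>>> {"op": "drive_tool", "data": {
  "deltas": [
    [0.3,0.5,-0.2,0,-0.4],
    [0.3,0.5,-0.2,0,-0.8],
    [0.3,0.5,-0.2,0,-1.2],
    [0.3,0.5,-0.2,0,-1.6],
    [0.3,0.5,-0.2,0,-2],
    [0.3,0.5,-0.2,0,-2],
    [0.3,0.5,-0.2,0,-2],
    [0.3,0.5,-0.2,0,-2],
    [0.3,0.5,-0.2,0,-2],
    [0.3,0.5,-0.2,0,-2]
  ]
}}

```text
clock: 28.15
position: [0.5183, 0.0721, 0.2623]
ee_rot: [[0.154, -0.988, 0.001], [-0.988, -0.154, -0.004], [0.004, -0.0, -1.0]]
force: [-5.1, 0.6, 4.9]
gripper_width: 0.465
```

```bash
python3 -c "
from h import *
o=st()"
```

```text
t 28.15 pos [518.3  72.1 262.3] yaw -81.11 tilt [ 0.0008 -0.0037] F [-5.1  0.6  4.9] M [-0.01  1.15  0.57] w 0.465 q7 [   7.    20.5  -22.3  114.4   10.7   47.  -102.5]
```

```bash
python3 -c "
from h import *
print(bot.job_done()); st()"
```

```text
the job is handed in; nothing more can be done
None
the job is handed in; nothing more can be done
```

I tightened the nut with the first socket I tried, the grey one nearest the frame, and handed the job in at about 28 s. It turned out to be the one that fits, so I never moved the other two.

**Fit:** the socket slid down over the nut to the washer. After some free play it turned the nut against 0.3–0.5 N m.

**Tightness:**
- **By sight:** I lifted the socket once and compared the nut with the first picture. It had turned about 27° clockwise, and its flats were parallel to the frame to within the few degrees I can read.
- **By feel:** after reseating, the socket met resistance at the same angle as before, rising to 0.57 N m.

**At hand-in:** the socket was gripped at 120 N, seated at the same height as before, tilted about 0.2° and pressed down with about 5 N. The last picture showing the whole bench, taken about 4 s earlier, had the other two sockets standing on the mat. The tin, mallet and look-alikes were where they started; the arm partly hid the offcut.

**Problems:**
- **Over-turning:** I checked the torque only at the end of each move and turned too far. The socket appears to have ridden over the tight nut's corners twice, near 0.6 N m. One such slip briefly pushed the nut the loosening way with about 0.5 N m, which is why I checked by eye and re-tightened.
- **Torque peak:** it levels off near 0.6 N m instead of rising sharply as I would expect at a hard stop. Tightness therefore rests on the picture and on the repeated contact angle.
- **Side load:** about 5 N of sideways force remained on the socket at the end.

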